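# Load both lanes of the rolling-ball ramp

### The job

With your fingertips, push each of the two steel balls up its own lane of the sloped ball ramp, over the small ridge and into the seat against the upper stop, so that both stay there and do not roll back. Nudge them gently: do not flick, squeeze or lift them. Leave the other things on the bench where they stand.

Things in the scene. Friction and masses are not known exactly. Their poses are not given: they have to be found in the camera images.
- ramp: fixed two-lane ball ramp of grey and bare metal, 240 x 116 mm; origin at bench level under its middle; x points level in the uphill direction, y left. Lane floors rise at 6 degrees, 45 mm above the bench at the middle. Lanes run along y = +32 mm (left) and -32 mm (right), each 36 mm wide between ribs 9 mm high. A ridge 2.5 mm high crosses each lane before the seat and the black upper stop (26 mm high).
- low_stop (a point): middle of the lower stop bar, a 10 mm round bar across the ramp's low end, its top 10 mm above the lane floors, centre 17.9 mm downhill of the balls' starting centres; the space above and beyond it is free. A ball stands 32 mm over the floor, so a fingertip 13 to 16 mm above the floor, following the slope, clears bar, ribs and ridge and meets the ball near mid-height.
- ball_left: polished steel ball, 32 mm diameter, about 0.13 kg, origin at its centre; starts at the low end of the left lane (left when looking uphill), resting against the lower stop bar. Slippery (friction about 0.12); it rolls back down if let go before it is over the ridge. Its orientation means nothing.
- ball_right: polished steel ball, 32 mm diameter, about 0.13 kg, origin at its centre; starts at the low end of the right lane (right when looking uphill), resting against the lower stop bar. Slippery (friction about 0.12); it rolls back down if let go before it is over the ridge. Its orientation means nothing.
- seat_left (a point): where the centre of the left ball lies when seated at the high end of the left lane (left looking uphill), midway in 4 mm of play between ridge and upper stop. x axis: uphill along the lane (6 degrees above level), y: left across it, z: square to the lane floor, 16 mm below this point. Here the ball starts at x = -160 mm, the ridge's crest is at -12 mm, a seated ball at -2 to +2 mm.
- seat_right (a point): where the centre of the right ball lies when seated at the high end of the right lane (right looking uphill), midway in 4 mm of play between ridge and upper stop. x axis: uphill along the lane (6 degrees above level), y: left across it, z: square to the lane floor, 16 mm below this point. Here the ball starts at x = -160 mm, the ridge's crest is at -12 mm, a seated ball at -2 to +2 mm.
- pipette_carousel: fixed cream pipette stand behind the ramp, to be kept clear of: a post with arms that reach about 110 mm out from its axis at 200 to 290 mm height, so the gripper and wrist can hit it on a curved way; origin on its axis at bench level.
- timer: white bench timer standing by the left side of the ramp, 46 x 68 x 52 mm high; origin at the centre of its underside. A bystander, loose.
- beaker: small clear glass beaker, 45 mm wide, 52 mm high, standing by the low end of the ramp on its right; origin at the centre of its underside. A bystander, loose.
- small_bottle: small amber bottle with a red screw cap, 37 mm wide, 72 mm high, standing by the ramp's right side; origin at the centre of its underside. A bystander, loose.
- tape: roll of tape lying flat, 98 mm wide, 20 mm high, beyond the high end of the ramp; origin at the centre of its underside. A bystander, loose.
Mind the look-alikes: they are no part of the job. What is shaped like the ball_right but orange is not meant. Leave any green look-alike of the ball_left alone.

How it is judged:
By the outcome, as a careful person would: the job done as asked, in the order asked, and still so for the second after the job is handed in, with the robot touching nothing.
It also fails if it takes over 69 s, if anything falls off the work surface, if the arm or the gripper's body presses on something with over 40 N, if the wrist force passes 120 N, or if a joint passes its speed limit or range.

### The arm

A 6-joint arm with a two-finger parallel gripper is mounted at the origin on a cart in front of the work surface, level with it; the furniture and walls round the work are solid. World frame = base frame: x ahead of the robot, y to its left, z up, the work surface at z = 0. Lengths are in m, angles in degrees, forces in N, time in s.
With the tool pointing down it reaches from about 0.375 to 0.9 m from the base axis. Payload 3.1 kg.
Tool frame: the origin (TCP) lies between the finger pads; the fingertips stand 11 mm ahead of it and the grasp point (between the pads) lies 8 mm behind it; z points along the fingers, y is the line along which they close (so a half turn about z gives the same grasp; the last joint's range is limited). The gripper opens to 87 mm and grips with 3 to 60 N. Pads are 19 mm wide; open, the fingers measure 117 mm over their backs; the gripper's body (75 mm by 190 mm) begins 51 mm behind the grasp point.
Start: joints at [65.346, 30.224, 82.088, -0, 67.689, -10.227], TCP at [0.156, 0.605, 0.234] pointing down, gripper open.
Joint ranges: [-176.69, 176.69], [-43.24, 126.21], [12.49, 139.97], [-82, 262], [0, 151.66], [-163.58, 163.58]. Speed limits (degrees/s): [159.86, 159.86, 180, 180, 180, 180].

### API

Orientations are given as a 3x3 rotation matrix whose columns are the frame's x, y, z axes.
In Python, from rig import bot gives the robot as it stands.
- The arm moves only by the tool apply_moves, never from a script. Its argument "steps" is a list that holds one entry, the list of rows, each a list of 7 numbers: the shift along the tool's x, y, z in cm, then the turn, a rotation vector about the tool's x, y, z in degrees, then the gripper command: -1 is shut, 1 is fully open, values between are in proportion. In form: [[[dx, dy, dz, rx, ry, rz, jaw], ...]]. A call has 1 to 20 rows; each row is the pose to reach, as a shift and turn from the pose commanded when the call began, along the tool's axes at that moment; what a row does not reach only later rows make up. A row lasts 1/8 s, in which the tool goes at most 62.5 mm and 10.7 degrees, less where a joint would pass 70% of its speed; a pose out of reach is approached as far as the arm can. A call with a gripper value outside its range is refused whole. The fingers move at their own pace and stop on an object; the grip force is fixed at half the most. Time passes only in rows, so rows that repeat a pose let the fingers close. It gives the time, the measured TCP pose, the force, the opening and the grip force at its end, in the units of the state.
- bot.read_state(): the state, without advancing time (a new reading comes with each control period).
- bot.capture(name): name is "side" or "top"; returns the picture (384x512x3 uint8, blue, green, red); there is no depth.
- bot.camera_model(name): a dict with "intrinsics" (3x3 intrinsics, pixels), "R" (3x3) and "t" (3): a world point X has camera coordinates R X + t. Camera axes: x right, y down, z forward; pixel columns grow to the right and rows downward; lengths in m; the calibration is good to about 2 mm. A picture is of the moment at which its call begins. camera_model takes no time and is no camera call.
- bot.hand_in(): hands the job in; it is judged then, once.
The state is a dict: "time_s": time; "joint_positions": joint angles; "qvel": joint speeds; "tau": joint torques, N m; "position": TCP position; "tcp_rot": TCP orientation; "force": force on the tool from outside, world axes, zero at the start; "moment": the same for the moment, N m; "opening": opening from 0.0 (shut) to 1.0 (fully open); "grasp_force": force on a finger pad.
Only numpy, scipy, OpenCV 4.12 (cv2) and the standard library are available. Lean on these libraries where they do the work, as an engineer would, in place of code of your own. Each camera call takes 0.05 s, during which the arm holds its last target. There are 200 camera calls.

## Working session

There is one attempt and no reset: what is moved stays moved. The work goes in short steps, Python scripts to look and compute and a tool call to move; the robot and the scene stay as the last step left them, time stands still between calls to the robot, and variables do not carry over. Pictures are saved under pics/ and viewed, at most 10 in all, crops included, and the job is handed in when it is done.

Besides the shell and the picture viewer there is one more tool, called as a command line: name --argument value ..., lists and objects as JSON in quotes. apply_moves: Moves the arm, as the interface text tells. Its arguments: {"type":"object","properties":{"steps":{"type":"array","items":{"type":"array","items":{"type":"array","items":{"type":"number"}}}}},"required":["steps"]}

```bash
mkdir -p pics; python3 - <<'E'
from rig import bot
import cv2
for n in("side","top"):
    im=bot.capture(n); cv2.imwrite(f"pics/{n}0.png",im)
    m=bot.camera_model(n); print(n,m)
s=bot.read_state(); print(s["time_s"],s["position"],s["tcp_rot"],s["force"],s["opening"])
E
```

```text
side {'intrinsics': array([[490.65351879,   0.        , 256.36113282],
       [  0.        , 490.65351879, 190.84840247],
       [  0.        ,   0.        ,   1.        ]]), 'R': array([[ 0.99942984,  0.02591077, -0.0216478 ],
       [-0.0107525 , -0.36351991, -0.93152437],
       [-0.03200592,  0.93122602, -0.36303404]]), 't': array([-0.50775064,  0.21138037,  0.65095036])}
top {'intrinsics': array([[417.92478103,   0.        , 257.68645121],
       [  0.        , 417.92478103, 191.28917853],
       [  0.        ,   0.        ,   1.        ]]), 'R': array([[ 0.00695844, -0.9999443 , -0.00793582],
       [-0.9929549 , -0.0059706 , -0.11834242],
       [ 0.11828845,  0.00870339, -0.99294113]]), 't': array([0.35224352, 0.48492951, 0.9197551 ])}
0.1 [0.15542034 0.60471376 0.23267735] [[-9.68475346e-01  2.49108134e-01 -8.01724426e-04]
 [ 2.49109198e-01  9.68473785e-01 -1.77074437e-03]
 [ 3.35342263e-04 -1.91463920e-03 -9.99998111e-01]] [ 0.32915393 -0.07110226  0.00735229] 1.0005905402165514
```

View pics/side0.png

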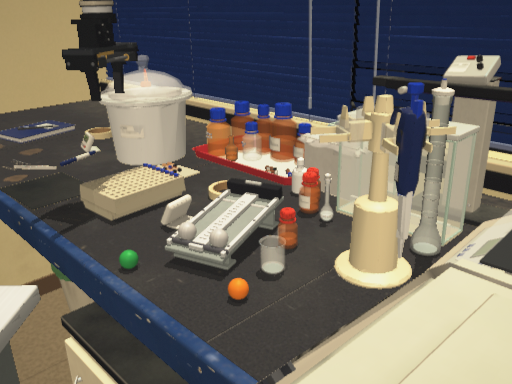

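View pics/top0.png

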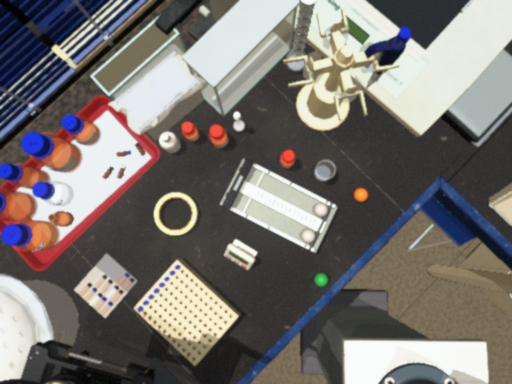

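The side view shows the steel balls at about (187,231) and (219,238), at the low end of the ramp. In the top view they are at about (320,209) and (308,235), with the upper stop near (235,185). The green and orange balls stand apart from the ramp. I'll enlarge the crops next.

```bash
python3 - <<'E'
import cv2
a=cv2.imread("pics/top0.png")[150:260,210:350]; b=cv2.imread("pics/side0.png")[165:275,155:295]
f=lambda i:cv2.resize(i,None,fx=5.5,fy=5,interpolation=cv2.INTER_CUBIC) if 0 else cv2.resize(i,None,fx=5,fy=5,interpolation=cv2.INTER_CUBIC)
cv2.imwrite("pics/ct.png",f(a));cv2.imwrite("pics/cs.png",f(b))
E
```

```text
(no output)
```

View pics/ct.png

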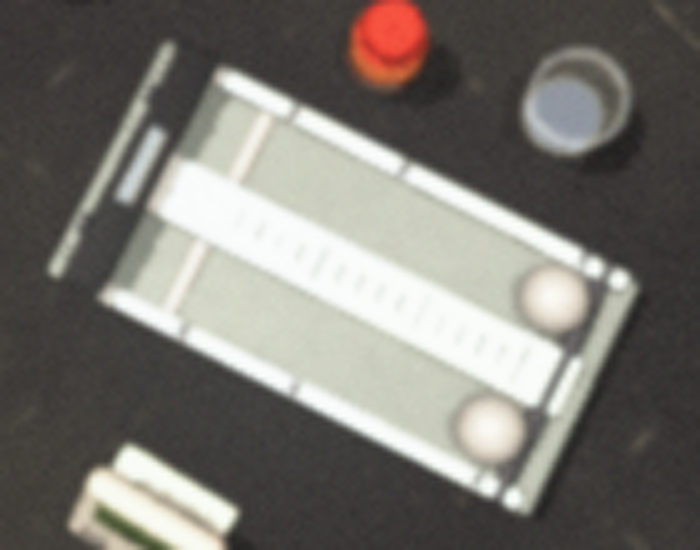

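View pics/cs.png

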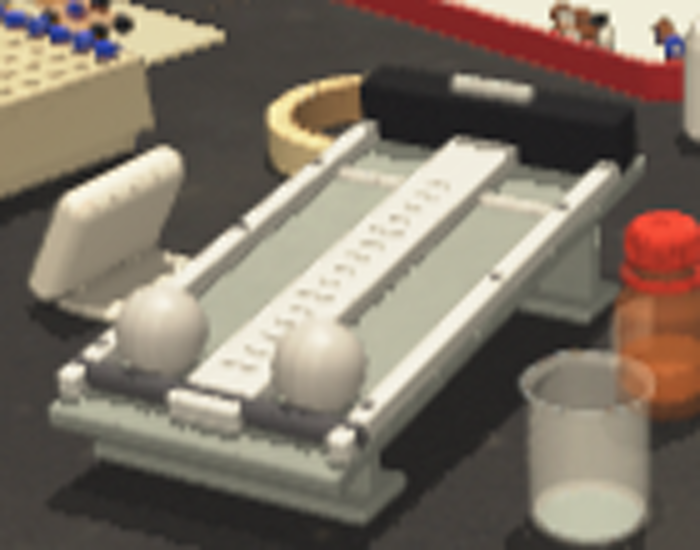

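In the crops, the left ball is at top (307.6,235.2) and side (187.2,230.4), and the right ball at top (320.4,209.4) and side (218.6,237.4). The ridge strips are visible in both views. I'll fit the ramp frame to these points.

```bash
cat > h.py <<'E'
from rig import bot
import numpy as np
from scipy.optimize import least_squares
C={n:bot.camera_model(n) for n in("side","top")}
def proj(n,X):
    c=C[n]; p=c["intrinsics"]@(c["R"]@np.asarray(X)+c["t"]); return p[:2]/p[2]
def tri(a,b,x0=(.5,.1,.05)):
    return least_squares(lambda X:np.r_[proj("side",X)-a,proj("top",X)-b],x0)
def axes(yaw):
    c,s=np.cos(yaw),np.sin(yaw); t=np.radians(6)
    return np.column_stack([[c*np.cos(t),s*np.cos(t),np.sin(t)],[-s,c,0],[-c*np.sin(t),-s*np.sin(t),np.cos(t)]])
E
python3 - <<'E'
from h import *
ct=lambda x,y:np.array([(x+.5)/5-.5+210,(y+.5)/5-.5+150]); cs=lambda x,y:np.array([(x+.5)/5-.5+155,(y+.5)/5-.5+165])
L=tri(cs(163,329),ct(490,428));R=tri(cs(320,364),ct(554,299))
print("tri",L.x,R.x,L.cost,R.cost)
obs=[((0,0,0),cs(163,329),ct(490,428)),((0,-.064,0),cs(320,364),ct(554,299)),((.148,0,-.0135),cs(372,177),ct(188,278)),((.148,-.064,-.0135),cs(515,203),ct(252,152))]
def f(p):
    A=axes(p[3]); return np.concatenate([np.r_[proj("side",p[:3]+A@np.array(q))-a,proj("top",p[:3]+A@np.array(q))-b] for q,a,b in obs])
s=least_squares(f,[*L.x,1]); print(s.x[:3],np.degrees(s.x[3]));print(s.fun.round(1).reshape(-1,4))
A=axes(s.x[3]); print("Rball",s.x[:3]-.064*A[:,1]); print(A)
t=tri(cs(320,364),ct(554,299))
g=lambda n,u,z:least_squares(lambda q:proj(n,[*q,z])-u,[.5,0]).x
print("beaker rim top z52",g("top",ct(578,100),.052),"bottle cap",g("top",ct(392,35),.07),"carousel",g("top",(322,108),0.0),g("side",(373,270),0),"orange",g("top",(361,195),.016),"green",g("top",(321,280),.016),"timer",g("top",ct(150,500),.04))
E
```

```text
tri [0.38348107 0.24526168 0.05344263] [0.44049777 0.21679066 0.05379605] 0.016703141330726225 1.1398139706267627e-05
[0.38280829 0.24424179 0.0533302 ] 64.55324449197057
[[-0.4  0.3  0.5  0.5]
 [ 0.1  0.3 -0.  -0. ]
 [ 0.7 -0.3 -0.2  0.9]
 [ 1.  -0.4 -0.3  0.2]]
Rball [0.44059933 0.21674278 0.0533302 ]
[[ 0.42731836 -0.90298496 -0.04491297]
 [ 0.89803832  0.42967215 -0.09438763]
 [ 0.10452846  0.          0.9945219 ]]
beaker rim top z52 [0.52968152 0.20487778] bottle cap [0.55506293 0.28895014] carousel [0.68845066 0.20270275] [0.69658144 0.19946984] orange [0.4771585  0.11779538] green [0.28438365 0.2118002 ] timer [0.35125244 0.39442411]
```

apply_moves --steps '[[[-3, -3, 0, 0, 0, 9, 0.126], [-6, -6.1, 0, 0, 0, 18, 0.126], [-9.1, -9.2, 0.5, 0, 0, 27, 0.126], [-12.1, -12.3, 1, 0, 0, 36, 0.126], [-15.2, -15.3, 1.5, 0, 0, 46, 0.126], [-18.2, -18.4, 2, 0, 0, 55, 0.126], [-21.2, -21.5, 2.5, 0, 0, 64, 0.126], [-24.3, -24.6, 3, 0, 0, 73, 0.126], [-27.3, -27.6, 3.3, 0, 0, 82, 0.126], [-30.3, -30.7, 3.3, 0, 0, 92, 0.126], [-33.36, -33.76, 3.3, 0, 0, 101, 0.126], [-33.36, -33.76, 3.3, 0, 0, 101, 0.126], [-33.36, -33.76, 3.3, 0, 0, 101, 0.126]]]'

```text
time_s: 1.72
position: [0.394, 0.1953, 0.2003]
tcp_rot: [[0.429, 0.903, -0.001], [0.903, -0.429, 0.0], [-0.0, -0.001, -1.0]]
force: [0.3, 0.8, -0.3]
opening: 0.561
grasp_force: 0.0
```

```bash
cat >> h.py <<'E'
BL=np.array([.38280829,.24424179,.0533302]); A=axes(np.radians(64.5532)); MID=BL-.032*A[:,1]
def goal(s,up=.009,lat=0):
    """world TCP for finger centre at lane coordinate s (m, 0 = ball start), then shift in tool axes (cm) from now"""
    st=bot.read_state(); p=MID+A[:,0]*s+A[:,1]*lat; p[2]+=up
    d=st["tcp_rot"].T@(p-st["position"])*100
    print("t",round(st["time_s"],2),"pos",st["position"].round(4),"goal",p.round(4),"tool cm",d.round(2),"F",st["force"].round(1),"open",round(st["opening"],3),"j",np.round(st["joint_positions"],0))
    print("lane coords now",(A.T@(st["position"]-MID)*1000).round(1),"y.err deg",np.degrees(np.arcsin(st["tcp_rot"][:,1]@A[:,0])).round(2), "z",st["tcp_rot"][:,2].round(3))
E
python3 -c "
from h import *
goal(-.04)"
```

```text
t 1.73 pos [0.394  0.1953 0.2003] goal [0.3946 0.1946 0.0581] tool cm [-0.04  0.1  14.22] F [ 0.3  0.8 -0.3] open 0.561 j [ 12.  19. 110.   0.  51.  37.]
lane coords now [-23.8   0.9 150.3] y.err deg 0.03 z [-0.001  0.    -1.   ]
```

apply_moves --steps '[[[-0.2, 0.1, 3, 0, 0, 0, 0.126], [-0.2, 0.1, 7, 0, 0, 0, 0.126], [-0.2, 0.1, 10, 0, 0, 0, 0.126], [-0.2, 0.1, 12, 0, 0, 0, 0.126], [-0.2, 0.1, 13.2, 0, 0, 0, 0.126], [-0.2, 0.1, 14.0, 0, 0, 0, 0.126], [-0.2, 0.1, 14.2, 0, 0, 0, 0.126], [-0.2, 0.1, 14.2, 0, 0, 0, 0.126]]]'

```text
time_s: 2.72
position: [0.3949, 0.1931, 0.0589]
tcp_rot: [[0.429, 0.903, 0.001], [0.903, -0.429, 0.0], [0.001, 0.001, -1.0]]
force: [0.4, 0.2, 0.3]
opening: 0.563
grasp_force: 0.0
```

```bash
python3 -c "
from h import *
import cv2
goal(-.026)
a=bot.capture('side')[140:280,135:295];b=bot.capture('top')[140:280,210:370]
f=lambda i:cv2.resize(i,None,fx=5,fy=4.2,interpolation=cv2.INTER_CUBIC)
f=lambda i:cv2.resize(i,None,fx=3.5,fy=3.5,interpolation=cv2.INTER_CUBIC)
cv2.imwrite('pics/s1.png',cv2.resize(a,None,fx=4.2,fy=4.2,interpolation=cv2.INTER_CUBIC));cv2.imwrite('pics/t1.png',f(b))"
```

```text
t 2.73 pos [0.3949 0.1931 0.0589] goal [0.4006 0.2071 0.0596] tool cm [ 1.51 -0.09 -0.07] F [0.4 0.2 0.3] open 0.563 j [ 11.  36. 116.   0.  28.  37.]
lane coords now [-40.1  -0.9   9.8] y.err deg 0.04 z [ 0.001  0.    -1.   ]
```

View pics/s1.png

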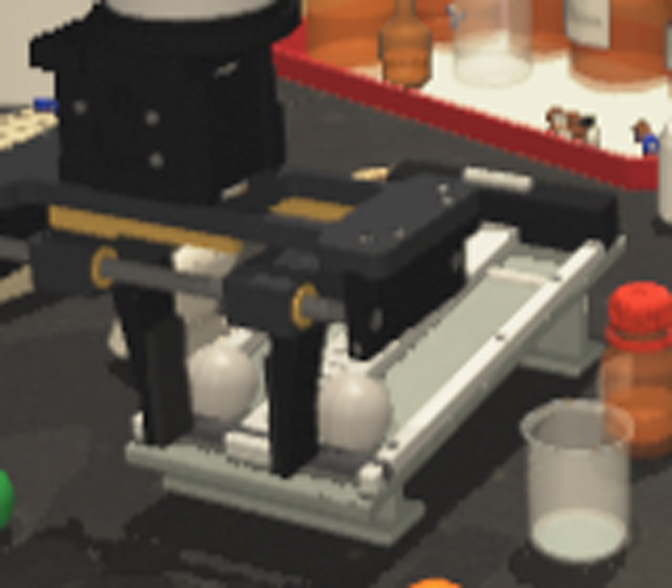

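The fingers are standing behind both balls at crop (165,435) and (294,470), clear of the bar. I'll check their lateral alignment by projection.

```bash
python3 -c "
from h import *
st=bot.read_state();P=st['position'];T=st['tcp_rot']
for dy in(.032,-.032):
  for dx in(-.0095,.0095):
    for w in(-.0075,.0075):
      u=proj('side',P+T@np.array([dx,dy+w,.011])); print(dy,dx,w,((u-[135,140])*4.2).round(0))
"
```

```text
0.032 -0.0095 -0.0075 [269. 474.]
0.032 -0.0095 0.0075 [303. 482.]
0.032 0.0095 -0.0075 [296. 453.]
0.032 0.0095 0.0075 [329. 460.]
-0.032 -0.0095 -0.0075 [132. 442.]
-0.032 -0.0095 0.0075 [163. 449.]
-0.032 0.0095 -0.0075 [161. 421.]
-0.032 0.0095 0.0075 [192. 429.]
```

View pics/t1.png

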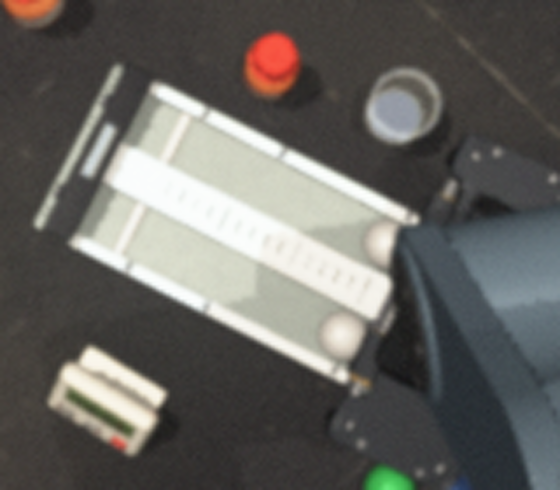

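apply_moves --steps '[[[0.3, -0.09, 0.02, 0, 0, 0, 0.126], [0.6, -0.09, 0, 0, 0, 0, 0.126], [0.9, -0.09, -0.04, 0, 0, 0, 0.126], [1.2, -0.09, -0.08, 0, 0, 0, 0.126], [1.5, -0.09, -0.11, 0, 0, 0, 0.126], [1.9, -0.09, -0.15, 0, 0, 0, 0.126], [2.3, -0.09, -0.19, 0, 0, 0, 0.126], [2.7, -0.09, -0.23, 0, 0, 0, 0.126], [3.1, -0.09, -0.28, 0, 0, 0, 0.126], [3.5, -0.09, -0.32, 0, 0, 0, 0.126], [3.9, -0.09, -0.36, 0, 0, 0, 0.126], [4.3, -0.09, -0.4, 0, 0, 0, 0.126], [4.7, -0.09, -0.44, 0, 0, 0, 0.126], [5.1, -0.09, -0.49, 0, 0, 0, 0.126], [5.5, -0.09, -0.53, 0, 0, 0, 0.126], [5.9, -0.09, -0.57, 0, 0, 0, 0.126], [6.3, -0.09, -0.61, 0, 0, 0, 0.126], [6.7, -0.09, -0.65, 0, 0, 0, 0.126], [7.1, -0.09, -0.7, 0, 0, 0, 0.126], [7.5, -0.09, -0.74, 0, 0, 0, 0.126]]]'

```text
time_s: 5.32
position: [0.4262, 0.2613, 0.066]
tcp_rot: [[0.429, 0.903, -0.0], [0.903, -0.429, -0.0], [-0.0, -0.0, -1.0]]
force: [0.2, -0.2, -0.6]
opening: 0.558
grasp_force: 0.3
```

```bash
python3 -c "
from h import *
import cv2
goal(.1225)
a=bot.capture('side')[120:270,150:310];b=bot.capture('top')[140:280,200:340]
f=lambda i:cv2.resize(i,(400,400),interpolation=cv2.INTER_CUBIC)
cv2.imwrite('pics/2.png',np.hstack([f(a),f(b)]))"
```

```text
t 5.33 pos [0.4262 0.2613 0.066 ] goal [0.4641 0.3405 0.0751] tool cm [ 8.78  0.02 -0.92] F [ 0.2 -0.2 -0.6] open 0.558 j [ 19.  37. 108.   0.  36.  44.]
lane coords now [35.2  0.2  9. ] y.err deg 0.02 z [-0. -0. -1.]
```

View pics/2.png

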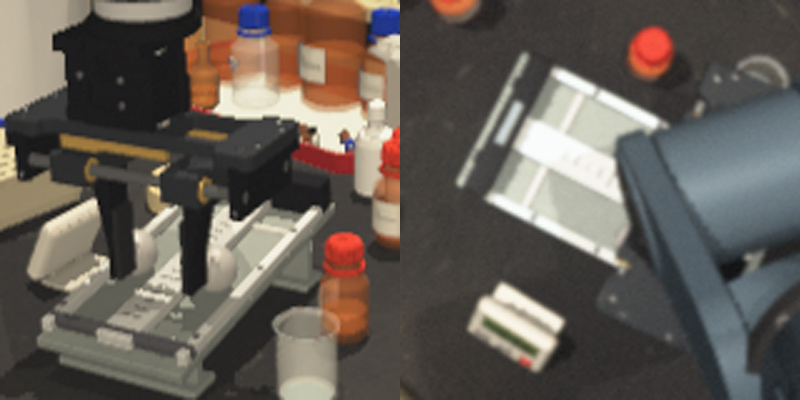

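Both balls are riding just ahead of the fingers, about mid-lane, so I'll keep pushing.

apply_moves --steps '[[[0.3, 0, -0.03, 0, 0, 0, 0.126], [0.7, 0, -0.07, 0, 0, 0, 0.126], [1.2, 0, -0.12, 0, 0, 0, 0.126], [1.7, 0, -0.18, 0, 0, 0, 0.126], [2.2, 0, -0.23, 0, 0, 0, 0.126], [2.7, 0, -0.28, 0, 0, 0, 0.126], [3.2, 0, -0.33, 0, 0, 0, 0.126], [3.7, 0, -0.39, 0, 0, 0, 0.126], [4.2, 0, -0.44, 0, 0, 0, 0.126], [4.7, 0, -0.49, 0, 0, 0, 0.126], [5.2, 0, -0.54, 0, 0, 0, 0.126], [5.7, 0, -0.6, 0, 0, 0, 0.126], [6.2, 0, -0.65, 0, 0, 0, 0.126], [6.7, 0, -0.7, 0, 0, 0, 0.126], [7.1, 0, -0.75, 0, 0, 0, 0.126], [7.5, 0, -0.79, 0, 0, 0, 0.126], [7.8, 0, -0.82, 0, 0, 0, 0.126], [8.1, 0, -0.85, 0, 0, 0, 0.126], [8.3, 0, -0.87, 0, 0, 0, 0.126], [8.5, 0, -0.89, 0, 0, 0, 0.126]]]'

```text
time_s: 7.92
position: [0.4629, 0.3382, 0.0749]
tcp_rot: [[0.43, 0.903, 0.001], [0.903, -0.43, 0.001], [0.001, 0.0, -1.0]]
force: [1.2, -0.1, 1.1]
opening: 0.562
grasp_force: 0.5
```

```bash
python3 -c "
from h import *
goal(.130)"
```

```text
t 7.92 pos [0.4629 0.3382 0.0749] goal [0.4673 0.3472 0.0759] tool cm [ 1.01  0.   -0.1 ] F [ 1.2 -0.1  1.1] open 0.562 j [25. 39. 97.  0. 44. 50.]
lane coords now [120.8   0.    9. ] y.err deg 0.01 z [ 0.001  0.001 -1.   ]
```

Now slowly over the ridge.

apply_moves --steps '[[[0.15, 0, -0.01, 0, 0, 0, 0.126], [0.3, 0, -0.03, 0, 0, 0, 0.126], [0.45, 0, -0.05, 0, 0, 0, 0.126], [0.6, 0, -0.06, 0, 0, 0, 0.126], [0.75, 0, -0.08, 0, 0, 0, 0.126], [0.85, 0, -0.09, 0, 0, 0, 0.126], [0.85, 0, -0.09, 0, 0, 0, 0.126]]]'

```text
time_s: 8.8
position: [0.4663, 0.3456, 0.0758]
tcp_rot: [[0.429, 0.903, 0.0], [0.903, -0.429, 0.0], [0.0, 0.0, -1.0]]
force: [0.1, -0.9, -0.3]
opening: 0.562
grasp_force: 0.0
```

```bash
python3 -c "
from h import *
import cv2
goal(.134)
for l in(0,-.064): print('seat px',proj('side',BL+A@[.16,l,0]),proj('top',BL+A@[.16,l,0]))
a=bot.capture('side')[150:250,180:300];b=bot.capture('top')[160:240,210:290]
cv2.imwrite('pics/3.png',np.hstack([cv2.resize(a,(480,400),interpolation=cv2.INTER_CUBIC),cv2.resize(b,(320,400)[:1]+(320,),interpolation=cv2.INTER_CUBIC) if 0 else cv2.copyMakeBorder(cv2.resize(b,(320,320),interpolation=cv2.INTER_CUBIC),0,80,0,0,0)]))"
```

```text
t 8.8 pos [0.4663 0.3456 0.0758] goal [0.469  0.3508 0.0763] tool cm [ 0.58  0.02 -0.06] F [ 0.1 -0.9 -0.3] open 0.562 j [26. 39. 96.  0. 45. 51.]
lane coords now [129.1   0.2   9. ] y.err deg 0.02 z [ 0.  0. -1.]
seat px [231.99131864 190.97548918] [242.44332398 203.41862655]
seat px [260.90587831 195.84748349] [255.31692851 177.15418852]
```

View pics/3.png

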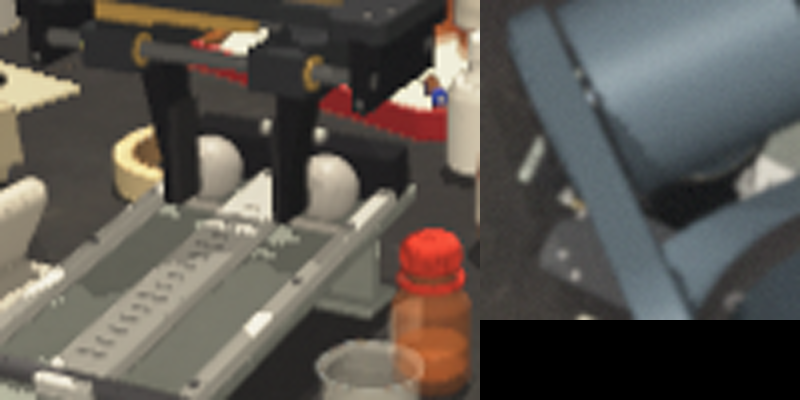

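Both balls look seated, at full-image pixels of about (233,192) and (262,197) against predicted seats of (232,191) and (261,196). I'll back off slowly and confirm they stay.

apply_moves --steps '[[[-0.2, 0, 0.02, 0, 0, 0, 0.126], [-0.5, 0, 0.05, 0, 0, 0, 0.126], [-0.9, 0, 0.09, 0, 0, 0, 0.126], [-1.4, 0, 0.14, 0, 0, 0, 0.126], [-1.9, 0, 0.19, 0, 0, 0, 0.126], [-2.4, 0, 0.24, 0, 0, 0, 0.126], [-2.4, 0, 0.24, 0, 0, 0, 0.126], [-2.4, 0, 0.24, 0, 0, 0, 0.126]]]'

```text
time_s: 9.9
position: [0.4561, 0.3239, 0.0734]
tcp_rot: [[0.429, 0.903, 0.0], [0.903, -0.429, 0.0], [0.0, 0.0, -1.0]]
force: [0.4, -0.4, -0.3]
opening: 0.565
grasp_force: 0.0
```

```bash
python3 -c "
from h import *
import cv2
goal(.10)
a=bot.capture('side')[150:250,180:300]
cv2.imwrite('pics/4.png',cv2.resize(a,(720,600),interpolation=cv2.INTER_CUBIC))"
```

```text
t 9.9 pos [0.4561 0.3239 0.0734] goal [0.4544 0.3203 0.0728] tool cm [-0.4   0.    0.06] F [ 0.4 -0.4 -0.3] open 0.565 j [24. 39. 99.  0. 43. 49.]
lane coords now [105.    0.    9.2] y.err deg 0.02 z [ 0.  0. -1.]
```

View pics/4.png

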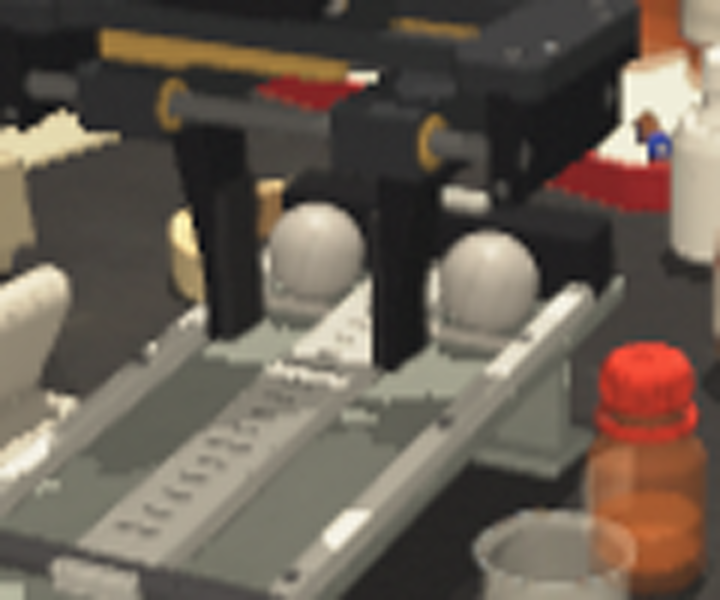

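Both balls sit behind the ridge, at crop (317,250) and (490,283), with a clear gap to the fingers. I'll withdraw and lift.

apply_moves --steps '[[[-0.8, 0, 0.08, 0, 0, 0, 0.126], [-1.8, 0, 0.18, 0, 0, 0, 0.126], [-2.8, 0, 0.1, 0, 0, 0, 0.126], [-3, 0, -1, 0, 0, 0, 0.126], [-3, 0, -3, 0, 0, 0, 0.126], [-3, 0, -6, 0, 0, 0, 0.126], [-3, 0, -9, 0, 0, 0, 0.126], [-3, 0, -11, 0, 0, 0, 0.126], [-3, 0, -12, 0, 0, 0, 0.126], [-3, 0, -12, 0, 0, 0, 0.126], [-3, 0, -12, 0, 0, 0, 0.126]]]'

```text
time_s: 11.32
position: [0.4425, 0.2965, 0.1927]
tcp_rot: [[0.429, 0.903, -0.002], [0.903, -0.429, -0.001], [-0.001, -0.001, -1.0]]
force: [0.2, -0.2, -0.2]
opening: 0.562
grasp_force: 0.0
```

```bash
python3 -c "
from h import *
import cv2
goal(.10)
a=bot.capture('side')[130:310,100:340]
cv2.imwrite('pics/5.png',cv2.resize(a,(720,540),interpolation=cv2.INTER_CUBIC))"
```

```text
t 11.32 pos [0.4425 0.2965 0.1927] goal [0.4544 0.3203 0.0728] tool cm [ 2.68  0.07 11.98] F [ 0.2 -0.2 -0.2] open 0.562 j [22. 26. 98.  0. 56. 47.]
lane coords now [ 87.    0.6 130.9] y.err deg 0.01 z [-0.002 -0.001 -1.   ]
```

View pics/5.png

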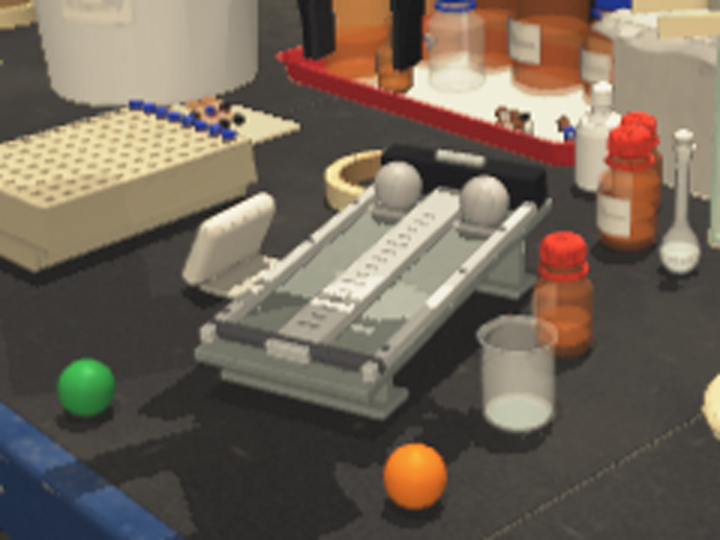

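Both steel balls are seated at the upper stop, at crop (398,187) and (484,202). The arm is clear and nothing else has moved.

```bash
python3 -c "
from rig import bot
print(bot.hand_in())"
```

```text
the job is handed in; nothing more can be done
None
```

Both steel balls were pushed over the ridge, stayed in their seats against the upper stop after the fingers withdrew, and the job was handed in at about 11 s with nothing else moved.

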